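Press the arbor bushing into a sharpening stone

ROBOT

A 7-joint arm with a two-finger parallel gripper is mounted at the origin on the work surface. World frame = base frame: x ahead of the robot, y to its left, z up, the work surface at z = 0. Lengths are in m, angles in rad, forces in N, time in s.
With the tool pointing down it reaches from about 0.425 to 0.875 m from the base axis. Payload 8.4 kg.
Tool frame: the origin (TCP) lies at the very end of the fingers, on their centre line; the grasp point (between the pads) lies 19 mm behind it; z points along the fingers, y is the line along which they close (so a half turn about z gives the same grasp; the last joint's range is limited). The gripper opens to 87 mm and grips with 3 to 60 N. Pads are 19 mm wide; open, the fingers measure 117 mm over their backs; the gripper's body (75 mm by 190 mm) begins 51 mm behind the grasp point.
Start: joints at [-1.442, 0.333, 0.04, 1.465, -0.013, 1.343, -0.059], TCP at [0.147, 0.633, 0.192] pointing down, gripper open.
Joint ranges: [-2.58, 2.58], [-0.38, 2.09], [-1.3, 1.39], [0.25, 2.4], [-1.5, 4.64], [0.08, 2.09], [-2.65, 2.65]. Speed limits (rad/s): [2.22, 2.22, 2.79, 2.79, 3.14, 3.14, 3.14].

INTERFACE

Orientations are given as a 3x3 rotation matrix whose columns are the frame's x, y, z axes.
In Python, from plant import robot, eoat, kinematics, imaging, hand_in, current_time_s, current_joint_positions, current_qd, current_effort, current_position, current_tool_rot, current_force, current_torque, current_gripper_width, current_gripper_force gives the robot as it stands. Calls block until the motion is done:
- robot.goto(position, orientation): joint-space move of the TCP to a pose.
- robot.servo_line(position, attitude=None, v=0.15): straight line of the TCP; attitude=None keeps the orientation; v is the mean speed in m/s.
- robot.set_joints(angles): joint-space move.
- eoat.move_gripper(opening, effort=None): finger opening in m; effort is the grip in N (None keeps the last); returns when the fingers have stopped.
- robot.hold(seconds).
- kinematics.solve_ik(position, orientation): joint angles nearest the present ones, or None.
- imaging.capture(name): name is "side" or "top" or "wrist"; returns the picture (480x640x3 uint8, red, green, blue); there is no depth.
- imaging.camera_info(name): a dict with "mtx" (3x3 intrinsics, pixels), "T" (4x4, takes a point from camera to world coordinates). Camera axes: x right, y up, looking along -z (the intrinsics and any distortion apply to the point x, -y, -z); pixel columns grow to the right and rows downward; lengths in m; the calibration is good to about 2 mm. A picture is of the moment at which its call begins: read the wrist's pose just before it. camera_info takes no time and is no camera call; for the wrist camera it gives the pose at the moment of the call.
A pose or a line that the arm cannot do raises robot.Unreachable and nothing moves.
- hand_in(): hands the job in; it is judged then, once.
Readings, each from a call of its own:
- current_time_s(): time.
- current_joint_positions(): joint angles.
- current_qd(): joint speeds.
- current_effort(): joint torques, N m.
- current_position(): TCP position.
- current_tool_rot(): TCP orientation.
- current_force(): force on the tool from outside, world axes, zero at the start.
- current_torque(): the same for the moment, N m.
- current_gripper_width(): finger opening in m.
- current_gripper_force(): force on a finger pad.
Only numpy, scipy, OpenCV 4.12 (cv2) and the standard library are available. Lean on these libraries where they do the work, as an engineer would, in place of code of your own. Each camera call takes 0.05 s, during which the arm holds its last target. There are 200 camera calls.

TASK

Of the three steel bushings standing on the bench, take the middle-sized one, whose barrel suits the bore of the bare grinding stone lying on the wooden board, and set it nose down in the bore. With the gripper, press it in until the rising resistance shows that its flange has landed on the stone's rubber washer, and stop there without forcing it, since the stone can crack; then let go. Leave the other two bushings where they stand.

Things in the scene. Friction and masses are not known exactly. Their poses are not given: they have to be found in the camera images.
- bushing_mid: Middle-sized plain steel bushing, 250 g, to be pressed in; stands upright on its nose, 58 mm tall. From the bottom: nose tapering out from 23 to 38 mm across (z 0 to 10 mm), barrel 38 mm (to 28 mm), flange 62 mm (28 to 34 mm), round boss 30 mm across (34 to 58 mm) with a dark spindle hole in its flat top. Origin: centre of the nose's underside, z up along its axis.
- bushing_mid_shoulder (a point): On the middle-sized bushing's axis at its flange's underside, 28 mm above the nose's underside.
- bushing_small: Small steel bushing, leave alone. Same build, heights and 30 mm boss as the middle-sized one, but nose 20, barrel 28 and flange 44 mm across. Origin: centre of the nose's underside, z up.
- bushing_large: Large steel bushing, leave alone. Same build, heights and 30 mm boss as the middle-sized one, but nose 32, barrel 50 and flange 78 mm across. Origin: centre of the nose's underside, z up.
- stone: Bare grey grinding stone, a disc 150 mm across, 40 mm thick, fixed flat on a wooden board 180 x 180 x 18 mm with four short corner pegs lower than its top. Vertical bore 40 mm across in the middle. (The other stone, with a bushing already in it, on the bare table to the right is finished.) Origin: on the bore's axis at the board's underside, z up. Pressed with over 60 N, the stone cracks.
- stone_seat (a point): On the bore's axis at the top of a black rubber washer (74 mm outside, 48 mm inside, 3 mm thick) lying round the bore on the stone, 61 mm above the table. A bushing is home when its flange's underside is here. As the flange lands the force climbs by about 5 N per mm for up to 4 mm, then hard; let go, the washer springs back.
- sleeve_top (a point): On the bore's axis at the top of a black rubber sleeve inside the bore, 16 mm below the washer's top at the start. A bushing let go in the bore stands on it with its flange 12 mm above the washer. Pressing pushes the sleeve down ahead of the nose against a steady drag of 8 to 10 N; it stays where it is left.

How it is judged:
On the way:
1. the gripper presses the middle-sized bushing home: its flange is down on the washer (within 3 mm) in the bore while the gripper bears on it (z of bushing_mid_shoulder in the frame of stone_seat below 0.003 m and horizontal distance between bushing_mid_shoulder and stone_seat below 0.006 m and contact force between the fingers and bushing_mid above 2 N), for 0.1 s.
At the end, for the whole second after the job is handed in: The middle-sized bushing is in the stone's bore, its flange down on the washer (within 3 mm in height, 6 mm of the bore's axis, upright within 7 degrees), at rest (z of bushing_mid_shoulder in the frame of stone_seat below 0.003 m and horizontal distance between bushing_mid_shoulder and stone_seat below 0.006 m and angle between bushing_mid's own z axis and vertical below 0.12 rad and linear speed of bushing_mid below 0.02 m/s); the robot touches nothing.
It fails at once if the bushing is forced against the stone with more than 60 N (contact force between bushing_mid and stone above 60 N).
It fails at once if the small bushing is moved by more than 25 mm or knocked over (distance of bushing_small from where it was at the start of the episode above 0.025 m or angle between bushing_small's own z axis and vertical above 0.5 rad).
It fails at once if the large bushing is moved by more than 25 mm or knocked over (distance of bushing_large from where it was at the start of the episode above 0.025 m or angle between bushing_large's own z axis and vertical above 0.5 rad).
It also fails if it takes over 38 s, if anything falls off the work surface, if the arm or the gripper's body presses on something with over 40 N, if the wrist force passes 120 N, or if a joint passes its speed limit or range.

## Working session

There is one attempt and no reset: what is moved stays moved. The work goes in short steps, each a Python script; the robot and the scene stay as the last script left them, time stands still between calls to the robot, and variables do not carry over. Pictures are saved under pics/ and viewed, at most 10 in all, crops included, and the job is handed in when it is done.

```bash
ls; mkdir -p pics; python3 - <<'E'
from plant import *
import cv2
for n in("top","side"):
    im=imaging.capture(n);cv2.imwrite(f"pics/{n}0.png",im[:,:,::-1]);c=imaging.camera_info(n);print(n,c)
print(current_time_s(),current_position(),current_tool_rot())
E
```

```text
pics
top {'mtx': array([[459.20341111,   0.        , 319.18089043],
       [  0.        , 459.20341111, 244.58455682],
       [  0.        ,   0.        ,   1.        ]]), 'T': array([[-0.0113087 ,  0.99039736, -0.1377867 ,  0.45713363],
       [-0.99978582, -0.01358772, -0.01561082,  0.07653166],
       [-0.01733312,  0.13758065,  0.9903389 ,  0.84434427],
       [ 0.        ,  0.        ,  0.        ,  1.        ]])}
side {'mtx': array([[438.0031543 ,   0.        , 319.48113942],
       [  0.        , 438.0031543 , 235.46230518],
       [  0.        ,   0.        ,   1.        ]]), 'T': array([[-0.81379706,  0.40178726, -0.41988255,  0.28436841],
       [-0.58092334, -0.58255331,  0.56847138,  0.46482985],
       [-0.01619941,  0.70653991,  0.70748777,  0.52716057],
       [ 0.        ,  0.        ,  0.        ,  1.        ]])}
0.1 [0.14674299 0.63272183 0.19094   ] [[-9.74151884e-01  2.25893901e-01 -2.28503562e-04]
 [ 2.25893986e-01  9.74150735e-01 -1.50064844e-03]
 [-1.16390416e-04 -1.51347708e-03 -9.99998848e-01]]
```

View pics/top0.png

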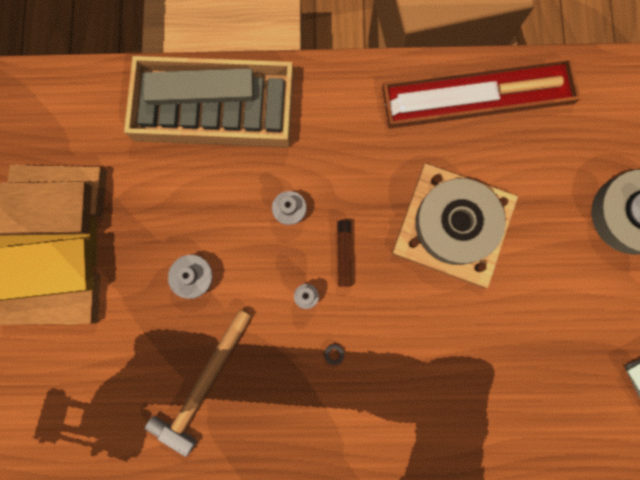

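View pics/side0.png

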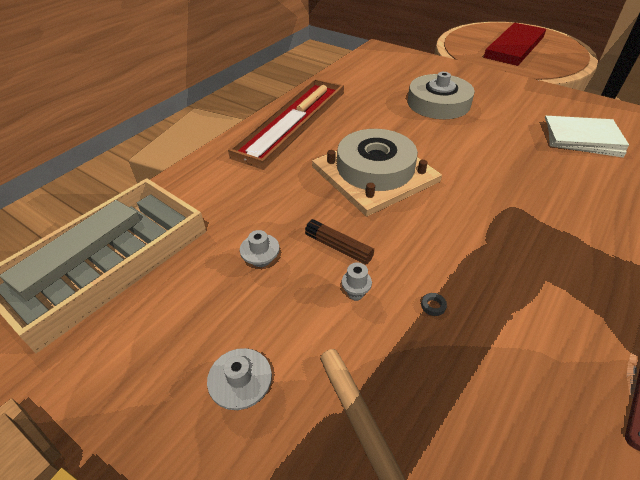

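Top view: the mid bushing is at about (289,207), the small one at (306,296), the large one at (190,276). The washer and bore are at about (462,219). Side view: mid bushing at (259,248), washer at (377,149).

```bash
cat > h.py <<'E'
import numpy as np,cv2
from plant import *
def ray(cam,uv,z,T=None):
    c=imaging.camera_info(cam);T=c["T"] if T is None else T
    d=np.linalg.inv(c["mtx"])@[uv[0],uv[1],1];d=T[:3,:3]@[d[0],-d[1],-d[2]]
    o=T[:3,3];return o+d*(z-o[2])/d[2]
def blobs(mask,off=(0,0),amin=60):
    cs,_=cv2.findContours(mask.astype(np.uint8),cv2.RETR_EXTERNAL,cv2.CHAIN_APPROX_NONE)
    return [cv2.fitEllipse(c+np.array(off)) for c in cs if cv2.contourArea(c)>amin]
E
python3 - <<'E'
from h import *
from scipy.spatial.transform import Rotation
def crop(n,x0,x1,y0,y1):
    return cv2.imread(f"pics/{n}0.png")[y0:y1,x0:x1]
for n,bx,wx in(("top",(262,318,180,235),(430,495,188,252)),("side",(230,290,222,275),(352,402,128,168))):
    c=crop(n,*bx);hsv=cv2.cvtColor(c,cv2.COLOR_BGR2HSV)
    for e in blobs(hsv[...,1]<90,(bx[0],bx[2])):
        print(n,"flange",np.round(e[0],1),np.round(e[1],1),ray(n,e[0],.034).round(4))
    for e in blobs((hsv[...,2]<70),(bx[0],bx[2]),15): print("  dark",np.round(e[0],1),np.round(e[1],1),ray(n,e[0],.058).round(4))
    c=crop(n,*wx);v=c.max(2)
    for e in blobs(v<75,(wx[0],wx[2])):
        print(n,"washer",np.round(e[0],1),np.round(e[1],1),ray(n,e[0],.061).round(4))
E
```

```text
top flange [288.8 207.5] [31.8 33.4] [0.6382 0.1434 0.034 ]
top washer [462.1 219.5] [38.7 40.6] [ 0.6064 -0.1583  0.061 ]
side flange [259.1 248.4] [34.6 37.7] [0.6377 0.1448 0.034 ]
  dark [258.7 265.7] [ 3.  14.8] [0.5986 0.1862 0.058 ]
  dark [257.1 236.1] [4.3 6.6] [0.64   0.1426 0.058 ]
side washer [377.  148.9] [22.1 38.5] [ 0.6054 -0.1567  0.061 ]
```

```bash
cat >> h.py <<'E'
R=np.diag([-1.,1,-1])
E
python3 - <<'E'
from h import *
for p in([.638,.144,.2],[.638,.144,.037],[.606,-.1575,.2],[.606,-.1575,.06]): print(kinematics.solve_ik(p,R))
robot.goto([.638,.144,.2],R)
T=imaging.camera_info("wrist")["T"];im=imaging.capture("wrist");np.save("Tw1.npy",T)
cv2.imwrite("pics/w1.png",im[:,:,::-1]);print(T,current_time_s(),current_position(),current_joint_positions(),current_force())
E
```

```text
[-0.73014626  0.37352399  0.58816175  1.46555361 -0.20831428  1.36525513
  1.43941989]
[-0.67316223  0.49659261  0.50690933  1.64389574 -0.266746    1.07057366
  1.48214134]
[-0.57539807  0.41551799  1.01829814  1.5522038  -0.35790891  1.37473979
  2.04593841]
[-0.39900903  0.4717122   0.75706666  1.70745431 -0.35670475  1.10563495
  2.03706494]
[[-1.94071455e-03 -9.53722302e-01 -3.00682565e-01  5.53779450e-01]
 [ 9.99998085e-01 -1.77477916e-03 -8.25004146e-04  1.45112748e-01]
 [ 2.53179703e-04 -3.00683590e-01  9.53723920e-01  3.91202156e-01]
 [ 0.00000000e+00  0.00000000e+00  0.00000000e+00  1.00000000e+00]] 2.6083 [0.63772439 0.14524359 0.19987749] [-0.73112876  0.37360704  0.58719793  1.46549324 -0.20840576  1.36524962
  1.43915741] [-0.34193485 -0.61588377  1.27219627]
```

View pics/w1.png

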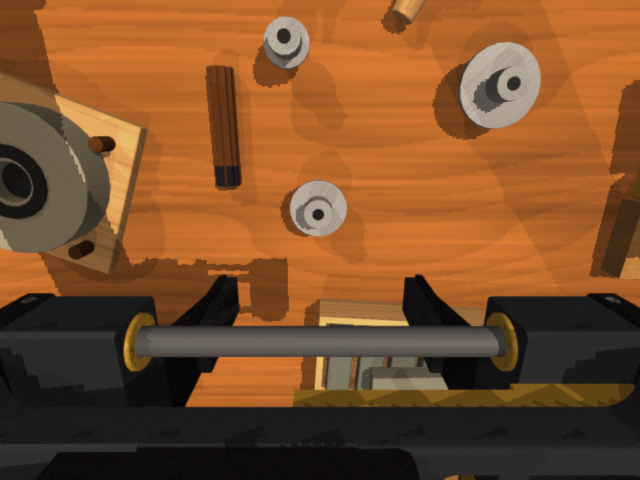

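The wrist view shows the mid bushing with its flange at (318,208) and its spindle hole at (318,214), between the fingers.

```bash
python3 - <<'E'
from h import *
T=np.load("Tw1.npy");im=cv2.imread("pics/w1.png")[175:242,284:352];hsv=cv2.cvtColor(im,cv2.COLOR_BGR2HSV)
for e in blobs(hsv[...,1]<70,(284,175)):print(e,ray("wrist",e[0],.034,T).round(4))
for e in blobs((hsv[...,2]<60),(284,175),20):print(e,ray("wrist",e[0],.058,T).round(4))
E
```

```text
((317.8369140625, 207.70399475097656), (54.66667938232422, 55.659706115722656), 88.63937377929688) [0.6351 0.1426 0.034 ]
((317.6568908691406, 214.3090362548828), (9.181857109069824, 9.567511558532715), 121.79609680175781) [0.6364 0.1426 0.058 ]
```

```bash
python3 - <<'E'
from h import *
robot.servo_line([.637,.1432,.09],R);robot.hold(.2)
print(current_position())
robot.servo_line([.637,.1432,.0375],R,v=.06);robot.hold(.2)
print(current_position(),current_force())
print(eoat.move_gripper(.02,40),current_gripper_width(),current_gripper_force(),current_position())
robot.servo_line([.637,.1432,.16],R,v=.12)
robot.goto([.606,-.1575,.16],R);robot.hold(.4)
print(current_position(),current_gripper_width(),current_force(),current_time_s())
T=imaging.camera_info("wrist")["T"];im=imaging.capture("wrist");np.save("Tw2.npy",T)
cv2.imwrite("pics/w2.png",im[:,:,::-1])
E
```

```text
[0.63760389 0.1433803  0.09100614]
[0.63725888 0.14328757 0.03790976] [ 0.29173904 -0.78985361 -0.53835957]
False 0.01994362785711114 0.0 [0.63702032 0.14322063 0.03750909]
[ 0.6061644  -0.1570343   0.15998494] 0.019983261056976242 [-0.23647334 -0.02076024 -0.03211622] 8.925
```

View pics/w2.png

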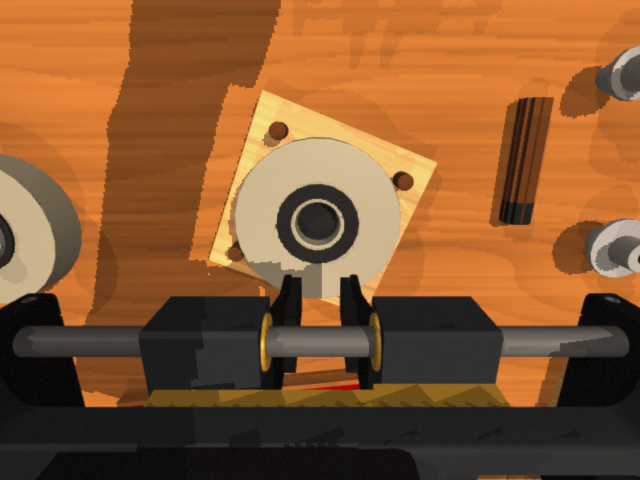

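The grasp missed: the gripper closed to 20 mm with nothing in it. The mid bushing still stands at about (622,247) in this view, and the washer is at (317,222). I'll locate both again.

```bash
python3 - <<'E'
from h import *
T=np.load("Tw2.npy");c=imaging.camera_info("wrist")
im=cv2.imread("pics/w2.png");hsv=cv2.cvtColor(im,cv2.COLOR_BGR2HSV)
for e in blobs((hsv[175:268,265:370,2]<75),(265,175)):print("washer",e,ray("wrist",e[0],.061,T).round(4))
print("bush",ray("wrist",(622,247),.034,T))
def proj(p,T):
    q=np.linalg.inv(T)@[*p,1];u=c["mtx"]@[q[0],-q[1],-q[2]];return u[:2]/u[2]
print("tcp px",proj(current_position(),T), proj(current_position()+[0,0,.05],T))
t=imaging.capture("top");cv2.imwrite("pics/top1.png",t[:,:,::-1])
cv2.imwrite("pics/both.png",np.hstack([t[130:330,220:420,::-1],imaging.capture("side")[150:350,180:380,::-1]]))
print(current_tool_rot().round(3))
E
```

```text
washer ((317.04010009765625, 223.36289978027344), (77.34222412109375, 80.0665512084961), 91.53511810302734) [ 0.6025 -0.1601  0.061 ]
bush [0.63383132 0.14042175 0.034     ]
tcp px [320.18953937 272.37926892] [320.10414722 315.40507441]
[[-1. -0.  0.]
 [-0.  1. -0.]
 [-0. -0. -1.]]
```

View pics/both.png

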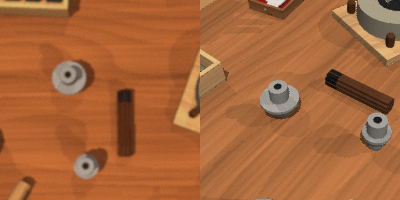

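The bushing hasn't moved, and top, side and wrist all agree on where it is. I'll retry and watch the close step by step.

```bash
python3 - <<'E'
from h import *
eoat.move_gripper(.07)
robot.goto([.6365,.143,.09],R);robot.hold(.1)
robot.servo_line([.6365,.143,.037],R,v=.08);robot.hold(.1)
print(current_position(),current_gripper_width(),current_force())
a=imaging.capture("wrist")
print(eoat.move_gripper(.026,30),current_gripper_width(),current_gripper_force(),current_time_s())
b=imaging.capture("wrist")
cv2.imwrite("pics/g1.png",np.hstack([a[150:400,170:470],b[150:400,170:470]])[:,:,::-1])
robot.hold(.2);print(current_gripper_width(),current_gripper_force(),current_force(),current_time_s())
E
```

```text
[0.63698558 0.14307503 0.03764555] 0.07005658222734569 [-0.01927153 -0.65261466  0.12032471]
False 0.02632746145572999 0.0 13.3667
0.02586703777476734 0.0 [-0.22672086  0.42266681  0.03916673] 13.6167
```

View pics/g1.png

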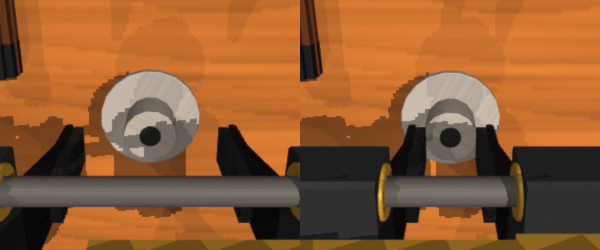

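Left panel: the hole is at (150,137) with the fingers open. Right panel: the fingers are closed to 26 mm without contact and seem to sit lower in the picture, past the boss (farther in +x). I'll take a zoomed view from the side and wrist cameras before moving.

```bash
python3 - <<'E'
from h import *
a=imaging.capture("side");b=imaging.capture("wrist");t=imaging.capture("top")
cv2.imwrite("pics/side2.png",a[:,:,::-1]);cv2.imwrite("pics/top2.png",t[:,:,::-1])
f=lambda i,x,y,w,h:cv2.resize(i[y:y+h,x:x+w],(400,400*h//w),interpolation=cv2.INTER_CUBIC)
o=np.hstack([f(a,180,170,160,120),f(b,240,210,160,120)])
cv2.imwrite("pics/z1.png",o[:,:,::-1]);print(current_time_s(),current_gripper_width(),current_position())
E
```

```text
13.7667 0.025957637987952514 [0.63650362 0.14299389 0.03699311]
```

View pics/z1.png

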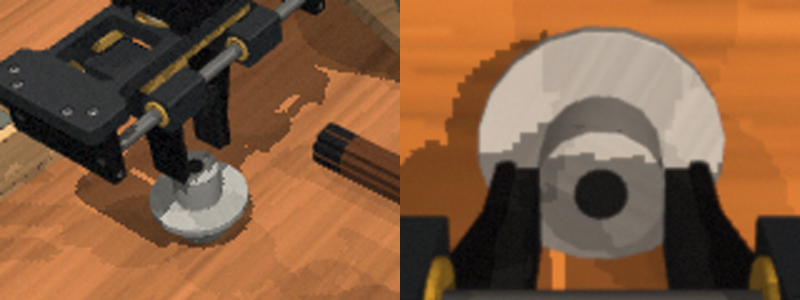

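```bash
python3 - <<'E'
from h import *
def r(cam,uv):
    o=imaging.camera_info(cam)["T"][:3,3];p=ray(cam,uv,0.);d=p-o;return o,d/np.linalg.norm(d)
def tri(a,b):
    (o1,d1),(o2,d2)=r(*a),r(*b);s=np.linalg.lstsq(np.c_[d1,-d2],o2-o1,rcond=None)[0]
    p,q=o1+s[0]*d1,o2+s[1]*d2;return ((p+q)/2).round(4),np.linalg.norm(p-q).round(4)
S=lambda x,y:(180+x/2.5,170+y/2.5);W=lambda x,y:(240+(x-400)/2.5,210+y/2.5)
print("+y tip",tri(("side",S(187,184)),("wrist",W(692,168))))
print("-y tip",tri(("side",S(213,148)),("wrist",W(510,168))))
print("hole",tri(("side",S(203,162)),("wrist",W(601,193))))
for z in (.037,.05,.058): print(z,ray("wrist",W(692,168),z).round(4),ray("side",S(187,184),z).round(4),ray("side",S(213,148),z).round(4))
E
```

```text
+y tip (array([0.6264, 0.1618, 0.066 ]), np.float64(0.0001))
-y tip (array([0.6334, 0.125 , 0.06  ]), np.float64(0.0085))
hole (array([0.6313, 0.1427, 0.0661]), np.float64(0.0014))
0.037 [0.6396 0.1652 0.037 ] [0.6478 0.1428 0.037 ] [0.6555 0.109  0.037 ]
0.05 [0.6337 0.1637 0.05  ] [0.6382 0.1513 0.05  ] [0.6456 0.1184 0.05  ]
0.058 [0.6301 0.1628 0.058 ] [0.6323 0.1566 0.058 ] [0.6396 0.1242 0.058 ]
```

Triangulation puts the real fingertips at the boss-top height, z about 0.06, while the reported TCP is 0.037. So the tips sit at least 20 mm above the reported TCP, and that is why the fingers closed on air. I'll open, feel down to the flange with the force reading, back off slightly and grip.

```bash
python3 - <<'E'
from h import *
eoat.move_gripper(.05)
x,y=.6365,.143
robot.servo_line([x,y,.020],R,v=.06);robot.hold(.1)
f0=current_force()[2];z=.020;print(f0)
while z>.004:
    z-=.0015;robot.servo_line([x,y,z],R,v=.03);f=current_force()[2]-f0
    if abs(f)>3:break
p=current_position()
print("touch",z,p,f,current_time_s())
robot.servo_line([x,y,z+.003],R,v=.05)
print(eoat.move_gripper(.02,40),current_gripper_width(),current_gripper_force(),current_position(),current_time_s())
E
```

```text
0.12609164765121703
touch 0.003500000000000001 [0.63682233 0.14302044 0.00377122] 2.4941701220215604 17.7833
False 0.029312354424937508 39.99595105648041 [0.63643584 0.14295364 0.00640794] 18.55
```

Gripped: width 29.3 mm, about 30 mm as expected, at 40 N. The washer-minus-bushing offset agrees to about 1 mm across all three cameras, at (-0.0322, -0.302). I'll carry it over and check close by.

```bash
python3 - <<'E'
from h import *
robot.servo_line([.6365,.143,.10],R,v=.15)
robot.goto([.6043,-.1587,.10],R);robot.hold(.2)
robot.servo_line([.6043,-.1587,.072],R,v=.08);robot.hold(.15)
p=current_position();print(p,current_gripper_width(),current_gripper_force(),current_force(),current_time_s())
np.save("Tw3.npy",imaging.camera_info("wrist")["T"])
b=imaging.capture("wrist");a=imaging.capture("side");t=imaging.capture("top")
for n,i in(("w3",b),("s3",a),("t3",t)):cv2.imwrite(f"pics/{n}.png",i[:,:,::-1])
f=lambda i,x,y,w,h:cv2.resize(i[y:y+h,x:x+w],(400,400*h//w),interpolation=cv2.INTER_CUBIC)
cv2.imwrite("pics/z3.png",np.hstack([f(a,300,80,160,120),f(b,220,180,200,150)])[:,:,::-1])
E
```

```text
[ 0.60460729 -0.15890733  0.07239446] 0.028817418963252073 39.99406099319458 [-0.1338457  -0.20973698 -2.06528067] 21.3333
```

View pics/z3.png

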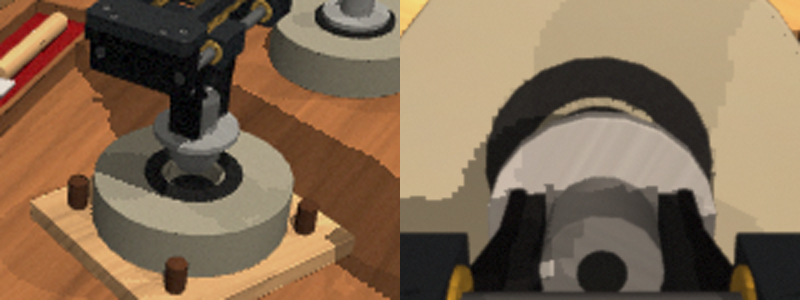

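The wrist view shows the washer spanning columns 487–712 with its near edge at row 57, and the flange spanning about 489–715 with its near edge at row 117. They're centred in y to within 1 mm. Next I compute x the same way and then insert with force checks.

```bash
python3 - <<'E'
from h import *
T=np.load("Tw3.npy");W=lambda x,y:(220+(x-400)/2,180+y/2)
print("washer c",ray("wrist",W(599.5,57),.061,T)+[.037,0,0],"flange c",ray("wrist",W(602,117),.100,T)+[.031,0,0],"hole",ray("wrist",W(602,272),.124,T))
E
```

```text
washer c [ 0.60432714 -0.15936912  0.061     ] flange c [ 0.60481145 -0.15865558  0.1       ] hole [ 0.60384398 -0.15866884  0.124     ]
```

```bash
python3 - <<'E'
from h import *
x,y=.6043,-.1591
f0=current_force();z=.072;log=[];st="in";ok=True
while z>.053:
    z-=.003;robot.servo_line([x,y,z],R,v=.04);f=current_force()-f0
    log.append((round(z,4),*f.round(1)))
    if abs(f[2])>12 or np.hypot(f[0],f[1])>10: st="blocked";break
while st=="in" and z>.030 and current_time_s()<34:
    z-=.001;robot.servo_line([x,y,z],R,v=.02);f=current_force()-f0
    log.append((round(z,4),*f.round(1)))
    if abs(f[2])>(19 if z<.044 else 25) : st="stop"
print(st,*log,sep="\n");print(current_position(),current_gripper_width(),current_time_s())
E
```

```text
stop
(0.069, np.float64(-1.1), np.float64(-0.7), np.float64(-0.3))
(0.066, np.float64(-1.2), np.float64(0.5), np.float64(-1.0))
(0.063, np.float64(-2.1), np.float64(-0.4), np.float64(0.4))
(0.06, np.float64(-1.6), np.float64(0.1), np.float64(0.2))
(0.057, np.float64(-1.3), np.float64(-0.2), np.float64(0.3))
(0.054, np.float64(-0.9), np.float64(-0.1), np.float64(0.2))
(0.051, np.float64(-0.2), np.float64(-0.4), np.float64(1.4))
(0.05, np.float64(-2.3), np.float64(1.2), np.float64(6.0))
(0.049, np.float64(-2.9), np.float64(0.0), np.float64(6.7))
(0.048, np.float64(-1.7), np.float64(1.0), np.float64(7.4))
(0.047, np.float64(-2.2), np.float64(-0.2), np.float64(6.9))
(0.046, np.float64(-2.2), np.float64(0.1), np.float64(6.5))
(0.045, np.float64(-1.4), np.float64(-0.5), np.float64(6.2))
(0.044, np.float64(-1.9), np.float64(0.0), np.float64(6.9))
(0.043, np.float64(-2.2), np.float64(-0.3), np.float64(6.3))
(0.042, np.float64(-1.6), np.float64(-0.1), np.float64(7.1))
(0.041, np.float64(-1.1), np.float64(-0.6), np.float64(4.9))
(0.04, np.float64(-1.2), np.float64(-1.2), np.float64(6.8))
(0.039, np.float64(-1.3), np.float64(-0.8), np.float64(6.5))
(0.038, np.float64(-1.5), np.float64(-0.4), np.float64(9.4))
(0.037, np.float64(-2.3), np.float64(-0.7), np.float64(11.3))
(0.036, np.float64(-4.6), np.float64(-0.4), np.float64(14.9))
(0.035, np.float64(-6.4), np.float64(0.9), np.float64(19.2))
[ 0.60452744 -0.15920155  0.03629738] 0.029000973590425763 27.2333
```

Force profile: a steady drag of about 7 N, then a rise of roughly 4–5 N/mm from z = 0.038. The flange has landed, so I'll release and check.

```bash
python3 - <<'E'
from h import *
robot.hold(.15);print(current_force())
eoat.move_gripper(.06);robot.hold(.1)
p=current_position();robot.servo_line([p[0],p[1],.17],R,v=.12)
robot.goto([.62,.08,.2],R);robot.hold(.2)
b=imaging.capture("side");t=imaging.capture("top");print(current_time_s(),current_gripper_width())
f=lambda i,x,y,w,h:cv2.resize(i[y:y+h,x:x+w],(400,400*h//w),interpolation=cv2.INTER_CUBIC)
cv2.imwrite("pics/z4.png",np.hstack([f(b,300,80,160,120),f(t,400,160,120,90)])[:,:,::-1])
E
```

```text
[-5.30657576  0.82241612 16.54940913]
30.8333 0.06011739915892207
```

View pics/z4.png

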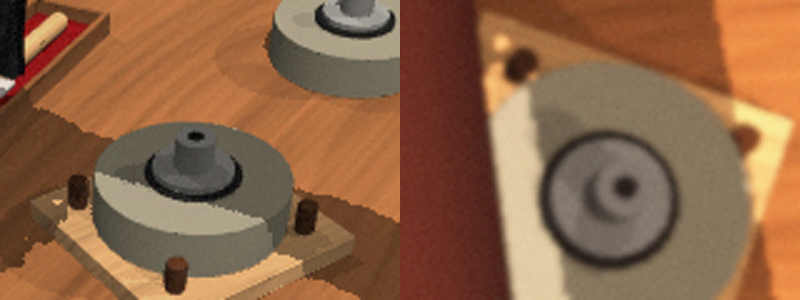

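The flange sits flat and centred on the washer (side crop centre about (195,172)), the bushing is upright, and the arm is clear.

```bash
python3 -c "
from plant import *
print(hand_in())"
```

```text
the job is handed in; nothing more can be done
None
```

I pressed the middle-sized bushing home in the stone's bore, stopping at about 19 N as the flange landed, then let go and handed the job in; I got no verdict back. The first grasp closed on air because the fingertips sit about 3 cm above the reported TCP, so I found the flange by touch and re-gripped.

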